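Release the dish drawer of a bench scanner with its two keys

TASK

Bring the dish out of the scanner: push the clear guard on top of it all the way back to bare the two release keys, then press both keys down together, one fingertip on each, and keep both fully down until the drawer has run all the way out by itself. Then let go and move clear, with the guard left back. Nothing is to be picked up, and the dish and the things standing around stay as they are.

Things in the scene. Friction and masses are not known exactly. Their poses are not given: they have to be found in the camera images.
- scanner: Fixed white bench scanner, 200 mm deep (x), 156 mm wide (y), top deck 78 mm above the bench. Origin: centre of its underside. x points from its front (drawer side, towards the robot) to its back, y to its left, z up. On the deck: a screen hump 20 mm high along the rear edge, from 66 mm behind the centre; and two guard rails 17 mm high along x, 53 mm either side of the centre line.
- guard (a joint): Clear sliding guard over the keys: plate 52 mm (x) by 101 mm (y), 13 to 16 mm above the deck, with a grey thumb rib along its front edge, 90 mm wide, 7 mm thick, 14 to 28 mm above the deck. 0 = over the keys (front edge 56 mm in front of the scanner's centre), 0.060 m = back at its stop, along the scanner's +x. Slides with about 2 N, stays where left, does not lift off.
- guard_rib (a point): Middle of the front face of the guard's thumb rib, 21 mm above the deck; push here along the scanner's +x. A fingertip pushing it should stay more than 12 mm above the deck, to pass over the keys.
- key_left (a joint): Left release key, a round grey push key 24 mm across, spring-loaded. 0 = up, 0.008 m = fully down. It takes about 1.5 N to start and 4.5 N to hold fully down; its bolt clears the drawer rail beyond about 0.005 m.
- key_right (a joint): Right release key, the same as the left one.
- key_left_top (a point): Centre of the top face of the left key, 10 mm above the deck when up (2 mm when fully down), 30 mm in front of the scanner's centre and 28 mm to its left. The two keys are 56 mm apart, centre to centre, along the scanner's y.
- key_right_top (a point): Centre of the top face of the right key, 30 mm in front of the scanner's centre and 28 mm to its right.
- drawer (a joint): Dish drawer with a front panel 134 mm wide. 0 = shut, 0.110 m = fully out, towards the scanner's front (-x). A damped spring drives it out in about 3 s. Each key's bolt stands in a slotted rail of the drawer, so it moves only while both keys are down; a key let go on the way binds on the rail or drops into the next slot and stops it.
- drawer_nest (a point): Point on the drawer's tray midway between the four pins that locate the dish: the place of the centre of the dish's underside.
- dish_in_drawer: Closed petri dish, 91 mm across, 16 mm high, loose between four pins on the drawer's tray; out of sight until the drawer comes out. Origin: centre of its underside.
- spare_dish: Bystander: another closed petri dish, 91 mm across, 16 mm high, on the bench beside the scanner. Origin: centre of its underside.
- timer: Bystander: white bench timer, 62 x 72 x 20 mm, on the bench beside the scanner. Origin: centre of its underside.
- marker: Bystander: marker pen, 135 mm long, 17 mm thick, lying on the bench beside the scanner. Origin: centre of its underside.

How it is judged:
On the way, in this order (a step that is already met when the one before it is completed fails the run):
1. the guard is pushed back off the keys, the drawer still shut (value of joint guard above 0.05 m and value of joint drawer below 0.004 m), for 0.2 s.
2. both keys are down together under the fingertips (value of joint each of key_left, key_right above 0.0052 m and value of joint drawer below 0.09 m and contact force between the fingers and scanner above 2 N), for 0.2 s.
3. both keys are still down as the drawer reaches its stop (value of joint each of key_left, key_right above 0.005 m and value of joint drawer above 0.103 m), for 0.1 s.
At the end, for the whole second after the job is handed in: The drawer is out to its stop (within 7 mm), both keys are up again (within 1.5 mm), the guard is back (within 10 mm of its stop), the dish lies flat and at rest in its nest (within 6 mm), and the bystanders are within 15 mm of where they stood (value of joint drawer above 0.103 m and value of joint guard above 0.05 m and value of joint each of key_left, key_right below 0.0015 m and distance between dish_in_drawer and drawer_nest below 0.006 m and angle between dish_in_drawer's own z axis and vertical below 0.08 rad and linear speed of dish_in_drawer below 0.01 m/s and distance of each of spare_dish, timer, marker from where it was at the start of the episode below 0.015 m); the robot touches nothing.
It fails at once if a key is let go while the drawer is still on its way (value of joint drawer between 0.02 and 0.1 m and value of joint any of key_left, key_right below 0.0047 m).
It fails at once if the dish is lifted, tipped or pushed out of its nest (distance between dish_in_drawer and drawer_nest above 0.012 m or angle between dish_in_drawer's own z axis and vertical above 0.2 rad).
It fails at once if the robot touches the dish (contact force between any of the fingers, the arm and dish_in_drawer above 0.5 N).
It fails at once if a bystander is moved or lifted (distance of any of spare_dish, timer, marker from where it was at the start of the episode above 0.02 m).
It also fails if it takes over 51 s, if anything falls off the work surface, if the arm or the gripper's body presses on something with over 40 N, if the wrist force passes 120 N, or if a joint passes its speed limit or range.

ROBOT

A 7-joint arm with a two-finger parallel gripper is mounted at the origin on a cart in front of the work surface, level with it; the furniture and walls round the work are solid. World frame = base frame: x ahead of the robot, y to its left, z up, the work surface at z = 0. Lengths are in m, angles in rad, forces in N, time in s.
With the tool pointing down it reaches from about 0.4 to 0.85 m from the base axis. Payload 10.4 kg.
Tool frame: the origin (TCP) lies between the finger pads; the fingertips stand 8 mm ahead of it and the grasp point (between the pads) lies 11 mm behind it; z points along the fingers, x is the direction in which the jaws open and shut, and the axes are right-handed (so a half turn about z gives the same grasp; the last joint's range is limited). The gripper opens to 87 mm and grips with 3 to 60 N. Pads are 19 mm wide; open, the fingers measure 117 mm over their backs; the gripper's body (75 mm by 190 mm) begins 51 mm behind the grasp point.
Start: joints at [-1.141, 0.332, -0.065, 1.46, 0.022, 1.35, -0.088], TCP at [0.273, 0.562, 0.231] pointing down, gripper open.
Joint ranges: [-2.6, 2.6], [-0.5, 2.12], [-1.47, 1.34], [0.16, 2.42], [-1.27, 4.41], [0.06, 2.06], [-2.6, 2.6]. Speed limits (rad/s): [2.22, 2.22, 2.79, 2.79, 3.14, 3.14, 3.14].

INTERFACE

Orientations are given as a unit quaternion [x, y, z, w].
In Python, from bench import r, viewer gives the robot as it stands.
- The arm moves only by the tool apply_moves, never from a script. Its argument "increments" is a list of rows, each an object with "grip": the closure in counts, from 0 (fully open) to 255 (shut); "xyz": the shift along the tool's x, y, z in mm, a list of three; "rotation": the turn, a rotation vector about the tool's x, y, z in degrees, a list of three. A call has 1 to 5 rows; each row is the pose to reach, as a shift and turn from the pose measured when the call began, along the tool's axes at that moment; what a row does not reach only later rows make up. A row lasts 1/8 s, in which the tool goes at most 62.5 mm and 10.7 degrees, less where a joint would pass 70% of its speed; a pose out of reach is approached as far as the arm can. A call with a gripper value outside its range is refused whole. The fingers move at their own pace and stop on an object; "squeeze" is the grip in N (left out, the last holds). Time passes only in rows, so rows that repeat a pose let the fingers close. It gives the time, the measured TCP pose, the force and the opening at its end, in the units of the state.
- r.read_state(): the state, without advancing time (a new reading comes with each control period).
- viewer.camera(name): name is "scene" or "top" or "wrist"; returns a dict with "img" (384x512x3 uint8, blue, green, red), "range_z" (384x512 float32, m along the optical axis (not along the pixel's ray), 0 where there is no reading), "vertical_fov" (degrees; the focal length in pixels is half the picture's height over the tangent of half this angle, whatever the lens; pixels are square), "cx", "cy" (the principal point, pixels), "rvec" (rotation vector, rad) and "tvec" (3), from world to camera coordinates, as OpenCV has them. Camera axes: x right, y down, z forward; pixel columns grow to the right and rows downward; lengths in m; the calibration is good to about 2 mm. A picture is of the moment at which its call begins.
- r.close_job(): hands the job in, once; it reports no verdict.
The state is a dict: "time": time; "joint_positions": joint angles; "joint_vel": joint speeds; "joint_torque": joint torques, N m; "ee_pos": TCP position; "eef_rot": TCP orientation; "ft_force": force on the tool from outside, world axes, zero at the start; "torque": the same for the moment, N m; "width": finger opening in m.
Only numpy, scipy, OpenCV 4.12 (cv2) and the standard library are available. Lean on these libraries where they do the work, as an engineer would, in place of code of your own. Each camera call takes 0.05 s, during which the arm holds its last target.

## Working session

There is one attempt and no reset: what is moved stays moved. The work goes in short steps, Python scripts to look and compute and a tool call to move; the robot and the scene stay as the last step left them, time stands still between calls to the robot, and variables do not carry over. Pictures are saved under pics/ and viewed, and the job is handed in when it is done.

Besides the shell and the picture viewer there is one more tool, called after "Emit:" as name([rows], argument=value, ...), one row to a line, values as JSON. apply_moves: Moves the arm, as the interface text tells. Its arguments: {"type":"object","properties":{"increments":{"type":"array","items":{"type":"object","properties":{"grip":{"type":"number"},"xyz":{"type":"array","items":{"type":"number"}},"rotation":{"type":"array","items":{"type":"number"}}}}},"squeeze":{"type":"number"}},"required":["increments"]}

```bash
ls; mkdir -p pics; python3 - <<'E'
from bench import r, viewer
import cv2
print(r.read_state())
for n in ["scene","top","wrist"]:
    c=viewer.camera(n); cv2.imwrite(f"pics/{n}0.png",c["img"]); print(n,c["vertical_fov"],c["cx"],c["cy"],c["rvec"],c["tvec"])
E
```

```text
pics
{'time': 0.0, 'joint_positions': array([-1.14062169,  0.33290054, -0.06467684,  1.46097289,  0.02161334,
        1.34989264, -0.08853078]), 'joint_vel': array([ 1.41513166e-04, -4.46280806e-04,  1.18409268e-03,  1.49825671e-05,
       -8.85918957e-04,  5.87606042e-05,  1.77888733e-04]), 'joint_torque': array([ 8.95093399e-04, -6.23253608e+01,  2.48609256e-02, -3.89902711e+01,
       -6.14538649e-02,  3.97674891e-02,  1.44815031e-04]), 'ee_pos': array([0.27326594, 0.56166268, 0.2297209 ]), 'eef_rot': array([ 8.47787337e-01,  5.30335822e-01, -6.01492448e-04,  4.29045283e-04]), 'ft_force': array([ 0.1173659 , -0.89780307, -1.04685771]), 'torque': array([ 0.00543159,  0.03897482, -0.03457993]), 'width': 0.0870276674618495}
scene 57.010078718464776 250.14969823726778 179.5445921841239 [ 2.0707338  -0.69249544  0.39475163] [-0.38373826  0.30850321  0.69531788]
top 44.196942277924215 252.10871825867892 187.9376557860338 [ 2.17107204 -2.16051619  0.11617465] [0.10522203 0.54247903 1.32298335]
wrist 66.97128322802095 250.77582326274103 193.94048837504067 [-2.45032585 -1.53257784 -0.21590532] [-0.62410129 -0.03589179  0.39227792]
```

View pics/scene0.png

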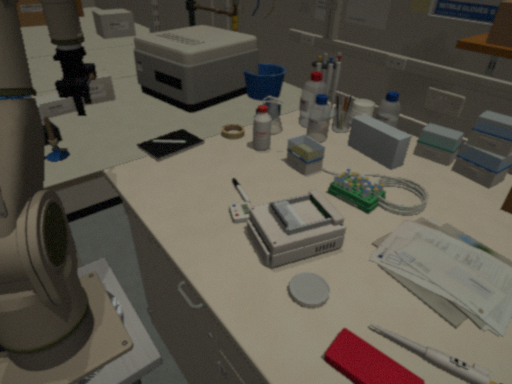

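View pics/top0.png

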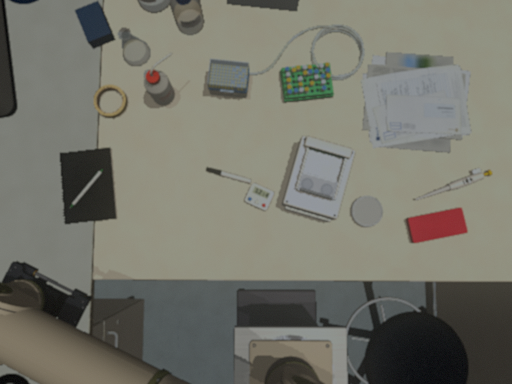

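The scene view shows the scanner at about (295,228), and the top view shows it at about (318,178), turned slightly. The timer (260,196), marker (228,175) and spare dish (366,211) stand beside it. Next I'll measure it with the depth images.

```bash
cat > h.py <<'E'
from bench import r, viewer
import cv2, numpy as np
def cam(n):
    c=viewer.camera(n); im=c["img"]; z=c["range_z"]; H,W=z.shape
    f=H/2/np.tan(np.radians(c["vertical_fov"])/2); c["f"]=f
    R=cv2.Rodrigues(np.array(c["rvec"]))[0]; t=np.array(c["tvec"]).ravel(); c["R"]=R;c["t"]=t
    u,v=np.meshgrid(np.arange(W),np.arange(H))
    P=np.stack([(u-c["cx"])/f*z,(v-c["cy"])/f*z,z],-1)
    c["P"]=(P-t)@R; c["P"][z==0]=np.nan
    return c
def proj(c,p):
    q=c["R"]@np.array(p)+c["t"]; return q[0]/q[2]*c["f"]+c["cx"], q[1]/q[2]*c["f"]+c["cy"]
E
python3 - <<'E'
from h import *
c=cam("top"); P=c["P"]
np.set_printoptions(precision=3,suppress=True)
print(P[178,240-150],P[211,366],P[196,260],P[160,318])
for lo,hi in [(.07,.088),(.088,.094),(.094,.11),(.06,.12)]:
    m=(P[...,2]>lo)&(P[...,2]<hi); m[:,:280]=0;m[:,357:]=0;m[:130]=0;m[225:]=0
    print(lo,hi,m.sum(), np.nanmedian(P[m],0) if m.any() else '')
    if m.sum()>10: print(cv2.minAreaRect((P[m][:,:2]*1000).astype(np.float32)))
cv2.imwrite("pics/topz.png",cv2.resize(c["img"][120:230,260:390],None,fx=6,fy=5.4,interpolation=cv2.INTER_CUBIC))
s=cam("scene");cv2.imwrite("pics/scz.png",cv2.resize(s["img"][180:310,220:370],None,fx=5,fy=4.6,interpolation=cv2.INTER_CUBIC))
P=s["P"];m=(P[...,2]>.06)&(P[...,2]<.12); m[:,:230]=0;m[:,350:]=0;m[:185]=0;m[270:]=0
print(m.sum(),cv2.minAreaRect((P[m][:,:2]*1000).astype(np.float32)))
E
```

```text
[0.57  0.577 0.017] [ 0.479 -0.221  0.009] [0.52  0.085 0.021] [ 0.616 -0.075  0.075]
0.07 0.088 2599 [ 0.571 -0.073  0.078]
((571.0471801757812, -78.41737365722656), (156.3146514892578, 200.09193420410156), 74.09663391113281)
0.088 0.094 459 [ 0.558 -0.076  0.093]
((592.6395263671875, -84.05602264404297), (132.0906219482422, 152.29222106933594), 73.59769439697266)
0.094 0.11 994 [ 0.623 -0.085  0.097]
((591.9501342773438, -83.56698608398438), (130.16371154785156, 152.8151092529297), 73.91339874267578)
0.06 0.12 4087 [ 0.569 -0.077  0.08 ]
((570.9061279296875, -78.57609558105469), (156.56655883789062, 200.08302307128906), 74.0198974609375)
3726 ((569.8411865234375, -78.19541931152344), (157.0362091064453, 200.06100463867188), 73.92294311523438)
```

View pics/topz.png

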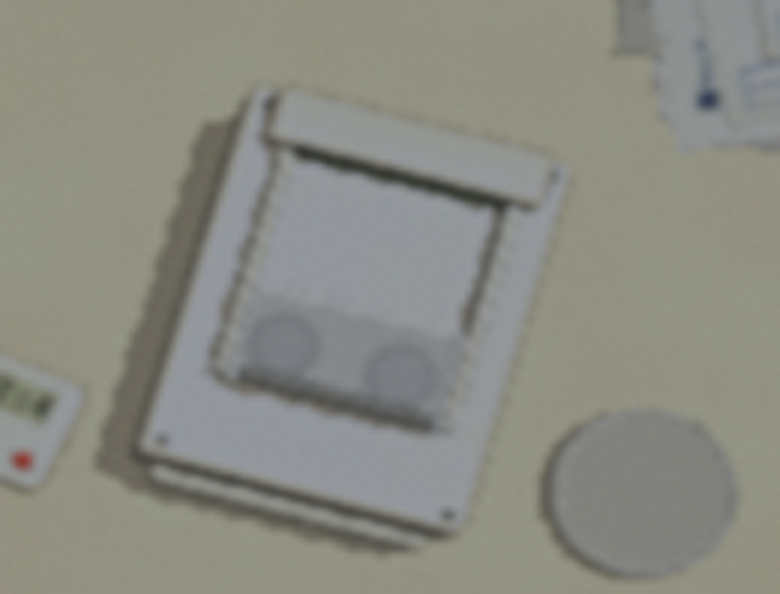

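View pics/scz.png

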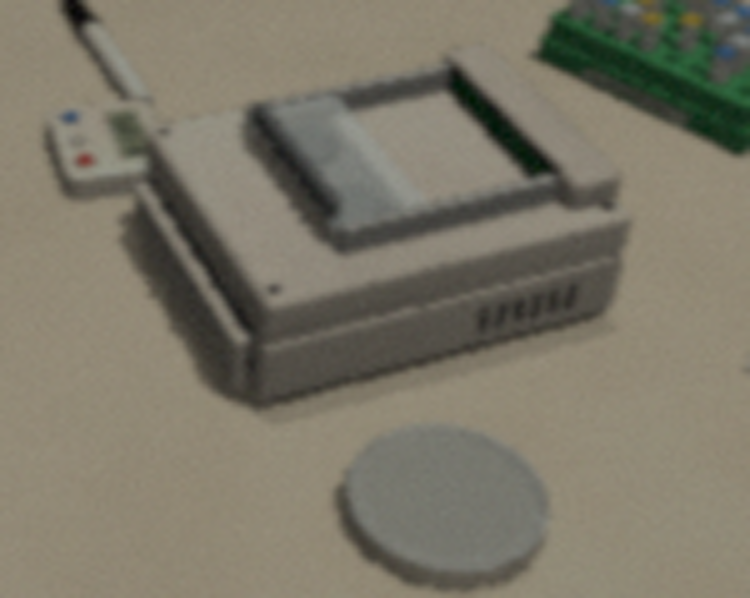

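```bash
cat >> h.py <<'E'
from scipy.spatial.transform import Rotation as Ro
C=np.array([.5705,-.0784]); YAW=np.radians(-16.0)
np.set_printoptions(precision=4,suppress=True)
def w(sx,sy,z): # scanner mm -> world
    c,s=np.cos(YAW),np.sin(YAW); return np.array([C[0]+(c*sx-s*sy)/1e3,C[1]+(s*sx+c*sy)/1e3,z/1e3])
def status():
    s=r.read_state(); p=s["ee_pos"]; c,q=np.cos(YAW),np.sin(YAW); d=(p[:2]-C)*1e3
    A=Ro.from_quat(s["eef_rot"])
    print("t",round(s["time"],3),"scan xy z",c*d[0]+q*d[1],-q*d[0]+c*d[1],p[2]*1e3,"F",s["ft_force"],"w",s["width"])
    return p,A
def go(sx,sy,z):
    p,A=status()
    x=np.array([-np.sin(YAW),np.cos(YAW),0]); T=Ro.from_matrix(np.c_[x,np.cross([0,0,-1],x),[0,0,-1]])
    print("shift mm",A.inv().apply(w(sx,sy,z)-p)*1e3,"rot deg",(A.inv()*T).as_rotvec(degrees=True))
E
python3 -c "
from h import *
go(-90,0,230)
for p in [(-100,78,78),(-100,-78,78),(100,78,78),(-30,28,88),(-30,-28,88)]: print(p,w(*p))
c=cam('top');im=c['img'].copy()
for p in [(-100,78,78),(-100,-78,78),(100,78,78),(-30,28,88),(-30,-28,88)]:
    u=proj(c,w(*p)); cv2.circle(im,(round(u[0]),round(u[1])),0,(0,0,255),-1)
cv2.imwrite('pics/chk.png',cv2.resize(im[120:230,260:390],None,fx=6,fy=5.4,interpolation=cv2.INTER_NEAREST))
"
```

```text
t 0.25 scan xy z -462.12083706561725 533.5623736979984 230.17056880491015 F [ 0.3547 -0.6052 -0.6092] w 0.08701881310758569
shift mm [-461.2921  458.6634    0.4845] rot deg [-0.0021  0.0378 -9.9433]
(-100, 78, 78) [0.4959 0.0241 0.078 ]
(-100, -78, 78) [ 0.4529 -0.1258  0.078 ]
(100, 78, 78) [ 0.6881 -0.031   0.078 ]
(-30, 28, 88) [ 0.5494 -0.0432  0.088 ]
(-30, -28, 88) [ 0.5339 -0.097   0.088 ]
```

View pics/chk.png

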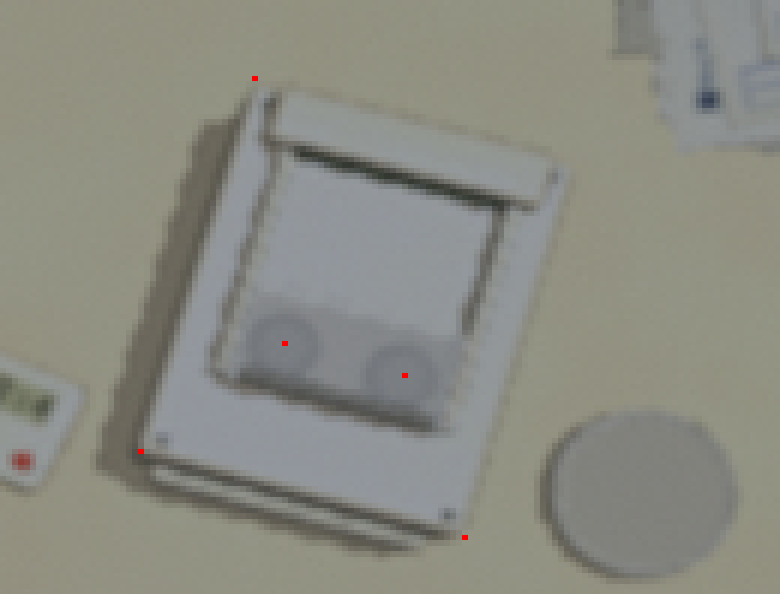

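The projected deck corners and key centres, at (285,343) and (405,375) in the crop, fall on the picture. I'll move in with the fingers set to about a 41 mm gap.

Emit:
apply_moves([
  {"xyz": [-460, 459, 0], "rotation": [0, 0, -10], "grip": 135},
  {"xyz": [-460, 459, 0], "rotation": [0, 0, -10], "grip": 135},
  {"xyz": [-460, 459, 0], "rotation": [0, 0, -10], "grip": 135},
  {"xyz": [-460, 459, 0], "rotation": [0, 0, -10], "grip": 135},
  {"xyz": [-460, 459, 0], "rotation": [0, 0, -10], "grip": 135},
])

```text
time: 0.92
ee_pos: [0.3755, 0.2645, 0.2307]
eef_rot: [0.798, 0.602, 0.0, -0.0]
ft_force: [1.8, 0.6, -0.3]
width: 0.046
```

```bash
python3 -c "
from h import *
go(-90,0,200)"
```

```text
t 0.925 scan xy z -281.9497759077156 275.8960790566749 230.736189301887 F [ 1.7872  0.6118 -0.284 ] w 0.04601427973019917
shift mm [-276.0747  191.7009   30.6857] rot deg [ 0.0118 -0.0187  0.0504]
```

Emit:
apply_moves([
  {"xyz": [-276, 192, 0], "grip": 135},
  {"xyz": [-276, 192, 0], "grip": 135},
  {"xyz": [-276, 192, 20], "grip": 135},
  {"xyz": [-276, 192, 30], "grip": 135},
  {"xyz": [-276, 192, 30], "grip": 135},
])

```text
$.increments[0]: bad value
```

```bash
python3 -c "
from h import *
go(-85,0,140)"
```

```text
t 0.925 scan xy z -281.9497759077156 275.8960790566749 230.736189301887 F [ 1.7872  0.6118 -0.284 ] w 0.04601427973019917
shift mm [-276.0987  196.6885   90.6867] rot deg [ 0.0118 -0.0187  0.0504]
```

Each row needs a rotation.

Emit:
apply_moves([
  {"xyz": [-276, 192, 0], "rotation": [0, 0, 0], "grip": 140},
  {"xyz": [-276, 192, 0], "rotation": [0, 0, 0], "grip": 140},
  {"xyz": [-276, 192, 0], "rotation": [0, 0, 0], "grip": 140},
  {"xyz": [-276, 192, 20], "rotation": [0, 0, 0], "grip": 140},
  {"xyz": [-276, 192, 30], "rotation": [0, 0, 0], "grip": 140},
])

```text
time: 1.55
ee_pos: [0.476, -0.029, 0.2081]
eef_rot: [0.798, 0.602, 0.001, 0.0]
ft_force: [-0.0, 0.0, -0.2]
width: 0.0389
```

```bash
python3 -c "
from h import *
go(-85,0,140)"
```

```text
t 1.55 scan xy z -104.50104747292761 21.473139327820636 208.05171358808985 F [-0.0095  0.0207 -0.1877] w 0.038884104310266274
shift mm [-21.5941  19.338   68.06  ] rot deg [ 0.1191 -0.0854  0.0577]
```

Emit:
apply_moves([
  {"xyz": [-21, 15, 40], "rotation": [0, 0, 0], "grip": 134},
  {"xyz": [-21, 15, 75], "rotation": [0, 0, 0], "grip": 134},
  {"xyz": [-21, 15, 75], "rotation": [0, 0, 0], "grip": 134},
  {"xyz": [-21, 15, 75], "rotation": [0, 0, 0], "grip": 134},
])

```text
time: 2.05
ee_pos: [0.4855, -0.0529, 0.1344]
eef_rot: [0.798, 0.602, 0.002, 0.001]
ft_force: [-0.1, 0.2, 0.4]
width: 0.041
```

```bash
python3 -c "
from h import *
go(-85,0,104)
c=cam('wrist');cv2.imwrite('pics/w1.png',c['img'])
c=cam('scene');cv2.imwrite('pics/s1.png',cv2.resize(c['img'][150:300,200:400],None,fx=4,fy=4,interpolation=cv2.INTER_CUBIC))"
```

```text
t 2.05 scan xy z -88.77924271929056 1.1071266305574277 134.40049263292704 F [-0.1279  0.175   0.3653] w 0.04103132552541811
shift mm [-1.1766  3.6759 30.4106] rot deg [ 0.1913 -0.1193  0.0939]
```

View pics/w1.png

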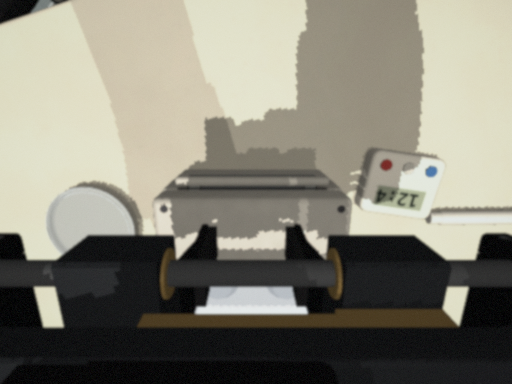

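View pics/s1.png

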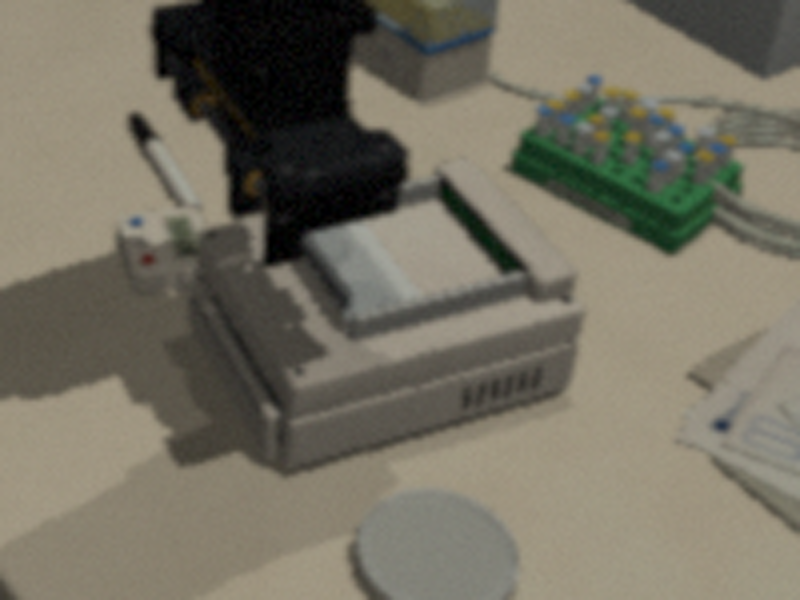

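The wrist view shows both fingers centred over the front deck at about (205,250) and (297,250), in front of the rib. The scene view agrees. Next: lower to rib height.

Emit:
apply_moves([
  {"xyz": [-1, 2, 31], "rotation": [0, 0, 0], "grip": 134},
  {"xyz": [-1, 2, 31], "rotation": [0, 0, 0], "grip": 134},
  {"xyz": [-1, 2, 31], "rotation": [0, 0, 0], "grip": 134},
])

```text
time: 2.52
ee_pos: [0.4882, -0.0541, 0.105]
eef_rot: [0.798, 0.603, 0.003, 0.001]
ft_force: [-0.9, -0.8, -0.0]
width: 0.0414
```

```bash
python3 -c "
from h import *
go(-5,0,104)"
```

```text
t 2.525 scan xy z -85.84865909022214 0.6453125001499593 104.98429248749177 F [-0.8602 -0.8146 -0.0078] w 0.04137912391789997
shift mm [-0.811  80.8406  1.4271] rot deg [ 0.3155 -0.1832  0.1147]
```

Emit:
apply_moves([
  {"xyz": [-1, 16, 1], "rotation": [0.3, -0.2, 0], "grip": 134},
  {"xyz": [-1, 32, 1], "rotation": [0.3, -0.2, 0], "grip": 134},
  {"xyz": [-1, 46, 1], "rotation": [0.3, -0.2, 0], "grip": 134},
  {"xyz": [-1, 60, 1], "rotation": [0.3, -0.2, 0], "grip": 134},
  {"xyz": [-1, 70, 1], "rotation": [0.3, -0.2, 0], "grip": 134},
])

```text
time: 3.15
ee_pos: [0.556, -0.0744, 0.1046]
eef_rot: [0.798, 0.603, 0.0, 0.0]
ft_force: [-1.9, 1.2, 1.0]
width: 0.0413
```

```bash
python3 -c "
from h import *
go(-5,0,104)"
```

```text
t 3.15 scan xy z -15.006157684850905 -0.10156919991514668 104.61979441160717 F [-1.8863  1.1854  0.9863] w 0.04130912068799522
shift mm [ 0.0814 10.006   0.6246] rot deg [0.0275 0.0132 0.1164]
```

Emit:
apply_moves([
  {"xyz": [0, 6, 1], "rotation": [0, 0, 0], "grip": 134},
  {"xyz": [0, 10, 1], "rotation": [0, 0, 0], "grip": 134},
  {"xyz": [0, 12, 1], "rotation": [0, 0, 0], "grip": 134},
  {"xyz": [0, 12, 1], "rotation": [0, 0, 0], "grip": 134},
])

```text
time: 3.65
ee_pos: [0.5637, -0.0767, 0.1032]
eef_rot: [0.798, 0.603, -0.003, -0.004]
ft_force: [-22.6, 5.6, 18.6]
width: 0.0416
```

```bash
python3 -c "
from h import *
go(-30,0,104)
c=cam('scene');cv2.imwrite('pics/s2.png',cv2.resize(c['img'][150:300,200:400],None,fx=4,fy=4,interpolation=cv2.INTER_CUBIC))"
```

```text
t 3.65 scan xy z -6.988621713425345 -0.18753914997466348 103.17024947809286 F [-22.5648   5.6215  18.5553] w 0.04159166291643388
shift mm [  0.2337 -23.0174  -0.6253] rot deg [-0.5091  0.0056  0.115 ]
```

View pics/s2.png

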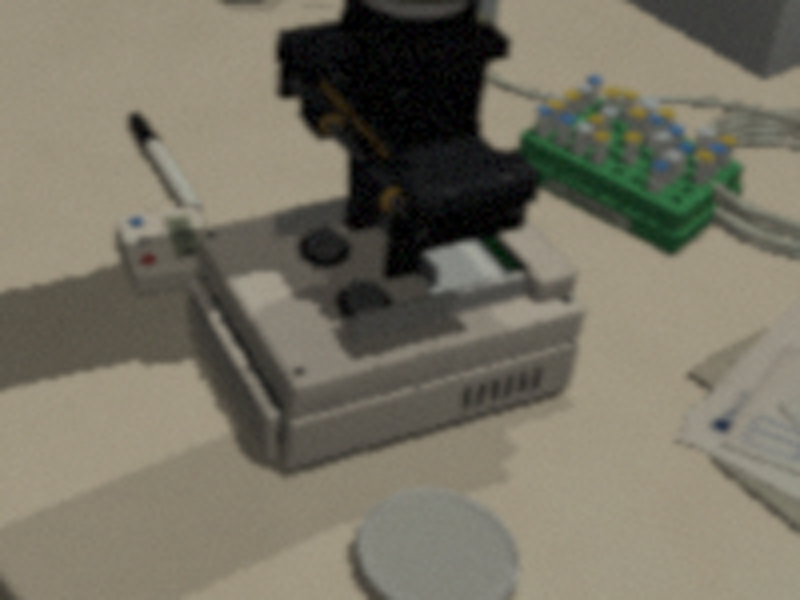

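The guard is at its stop: the force rose to 23 N, and both keys are bare at (325,247) and (362,298). Next I'll back off over the keys and take a picture.

Emit:
apply_moves([
  {"xyz": [0, -12, -1], "rotation": [-0.5, 0, 0], "grip": 134},
  {"xyz": [0, -24, -3], "rotation": [-0.5, 0, 0], "grip": 134},
  {"xyz": [0, -24, -3], "rotation": [-0.5, 0, 0], "grip": 134},
  {"xyz": [0, -24, -3], "rotation": [-0.5, 0, 0], "grip": 134},
])

```text
time: 4.2
ee_pos: [0.5412, -0.0701, 0.1066]
eef_rot: [0.798, 0.603, 0.0, 0.0]
ft_force: [0.1, -0.0, 0.2]
width: 0.0413
```

```bash
python3 -c "
from h import *
go(-30.5,0,97)
c=cam('scene');cv2.imwrite('pics/s3.png',cv2.resize(c['img'][180:280,230:360],None,fx=6,fy=6,interpolation=cv2.INTER_CUBIC))
c=cam('wrist');cv2.imwrite('pics/w3.png',c['img'])"
```

```text
t 4.2 scan xy z -30.46924135049149 -0.0654632059123621 106.61756305512775 F [ 0.1404 -0.0483  0.2309] w 0.04127757382336326
shift mm [ 0.0641 -0.0383  9.6175] rot deg [ 0.0459 -0.0085  0.1294]
```

View pics/s3.png

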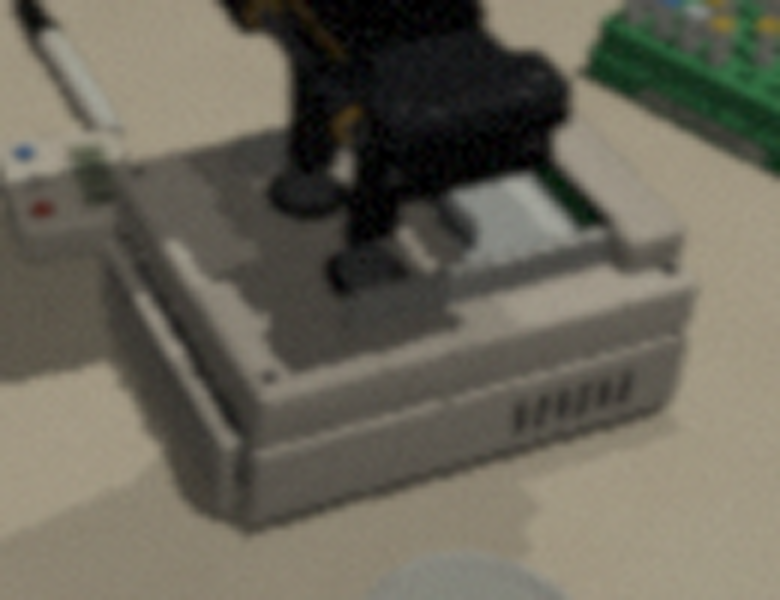

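View pics/w3.png

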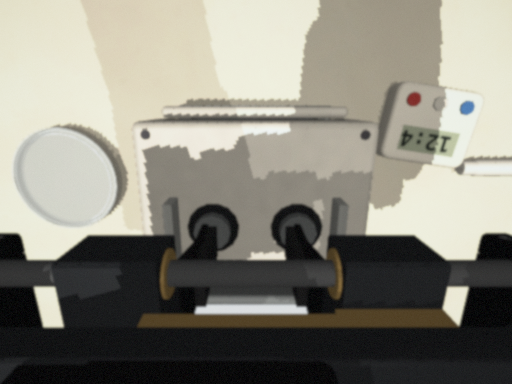

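The wrist view shows the fingertips centred on both keys, at (213,228) and (297,228). Pressing.

Emit:
apply_moves([
  {"xyz": [0, 0, 8], "rotation": [0, 0, 0], "grip": 134},
  {"xyz": [0, 0, 14], "rotation": [0, 0, 0], "grip": 134},
  {"xyz": [0, 0, 20], "rotation": [0, 0, 0], "grip": 134},
  {"xyz": [0, 0, 22], "rotation": [0, 0, 0], "grip": 134},
  {"xyz": [0, 0, 22], "rotation": [0, 0, 0], "grip": 134},
])

```text
time: 4.92
ee_pos: [0.5416, -0.0703, 0.0888]
eef_rot: [0.798, 0.602, 0.001, -0.001]
ft_force: [-24.4, 3.2, 59.0]
width: 0.041
```

```bash
python3 -c "
from h import *
go(-30.5,0,86)"
```

```text
t 4.925 scan xy z -29.961676977700343 -0.1904260051574882 88.79582374651845 F [-24.4233   3.2048  58.9522] w 0.040995768824720454
shift mm [ 0.1846 -0.5393  2.796 ] rot deg [ 0.0251 -0.1363  0.0877]
```

Both keys are on their stops, but the 59 N is more than needed. I'll ease the target and hold.

Emit:
apply_moves([
  {"xyz": [0, -0.5, 2], "rotation": [0, 0, 0], "grip": 134},
  {"xyz": [0, -0.5, 2], "rotation": [0, 0, 0], "grip": 134},
])

```text
time: 5.18
ee_pos: [0.5417, -0.0703, 0.089]
eef_rot: [0.798, 0.602, 0.002, -0.001]
ft_force: [-11.6, 2.1, 32.0]
width: 0.0415
```

```bash
python3 -c "
from h import *
go(-30.5,0,86)
c=cam('scene');cv2.imwrite('pics/s4.png',cv2.resize(c['img'][180:280,230:360],None,fx=6,fy=6,interpolation=cv2.INTER_CUBIC))"
```

```text
t 5.175 scan xy z -29.955025590538046 -0.19712717201410257 89.00042795875594 F [-11.5777   2.0665  31.9829] w 0.04151829252752787
shift mm [ 0.1866 -0.5479  3.0006] rot deg [ 0.0593 -0.214   0.0671]
```

View pics/s4.png

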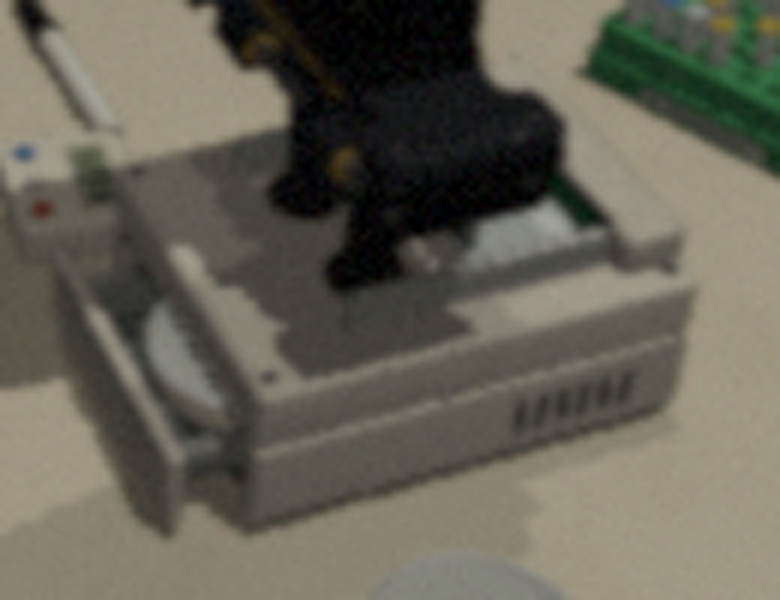

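The drawer is moving out, with the dish visible at (185,360). Hold.

Emit:
apply_moves([
  {"xyz": [0, -0.3, 2.2], "rotation": [0, 0, 0], "grip": 134},
  {"xyz": [0, -0.3, 2.2], "rotation": [0, 0, 0], "grip": 134},
  {"xyz": [0, -0.3, 2.2], "rotation": [0, 0, 0], "grip": 134},
  {"xyz": [0, -0.3, 2.2], "rotation": [0, 0, 0], "grip": 134},
  {"xyz": [0, -0.3, 2.2], "rotation": [0, 0, 0], "grip": 134},
])

```text
time: 5.85
ee_pos: [0.5416, -0.0704, 0.089]
eef_rot: [0.798, 0.602, 0.002, -0.001]
ft_force: [-13.7, 1.9, 32.7]
width: 0.0415
```

Emit:
apply_moves([
  {"xyz": [0, -0.3, 2.2], "rotation": [0, 0, 0], "grip": 134},
  {"xyz": [0, -0.3, 2.2], "rotation": [0, 0, 0], "grip": 134},
  {"xyz": [0, -0.3, 2.2], "rotation": [0, 0, 0], "grip": 134},
  {"xyz": [0, -0.3, 2.2], "rotation": [0, 0, 0], "grip": 134},
  {"xyz": [0, -0.3, 2.2], "rotation": [0, 0, 0], "grip": 134},
])

```text
time: 6.48
ee_pos: [0.5417, -0.0704, 0.089]
eef_rot: [0.798, 0.602, 0.003, -0.001]
ft_force: [-13.5, 3.0, 33.2]
width: 0.0411
```

Emit:
apply_moves([
  {"xyz": [0, -0.3, 2.2], "rotation": [0, 0, 0], "grip": 134},
  {"xyz": [0, -0.3, 2.2], "rotation": [0, 0, 0], "grip": 134},
  {"xyz": [0, -0.3, 2.2], "rotation": [0, 0, 0], "grip": 134},
  {"xyz": [0, -0.3, 2.2], "rotation": [0, 0, 0], "grip": 134},
  {"xyz": [0, -0.3, 2.2], "rotation": [0, 0, 0], "grip": 134},
])

```text
time: 7.1
ee_pos: [0.5416, -0.0704, 0.089]
eef_rot: [0.799, 0.602, 0.003, -0.002]
ft_force: [-13.0, 2.3, 33.9]
width: 0.0413
```

Emit:
apply_moves([
  {"xyz": [0, -0.3, 2.2], "rotation": [0, 0, 0], "grip": 134},
  {"xyz": [0, -0.3, 2.2], "rotation": [0, 0, 0], "grip": 134},
  {"xyz": [0, -0.3, 2.2], "rotation": [0, 0, 0], "grip": 134},
  {"xyz": [0, -0.3, 2.2], "rotation": [0, 0, 0], "grip": 134},
  {"xyz": [0, -0.3, 2.2], "rotation": [0, 0, 0], "grip": 134},
])

```text
time: 7.72
ee_pos: [0.5417, -0.0704, 0.089]
eef_rot: [0.799, 0.602, 0.004, -0.002]
ft_force: [-13.6, 2.7, 34.1]
width: 0.0416
```

```bash
python3 -c "
from h import *
go(-30.5,0,130)
c=cam('scene');cv2.imwrite('pics/s5.png',cv2.resize(c['img'][180:290,215:345],None,fx=5,fy=5,interpolation=cv2.INTER_CUBIC))
c=cam('wrist');cv2.imwrite('pics/w5.png',c['img'])
c=cam('top');P=c['P'];R=np.array([[np.cos(YAW),-np.sin(YAW)],[np.sin(YAW),np.cos(YAW)]])
S=(P[...,:2]-C)@R*1e3
m=(abs(S[...,1])<60)&(S[...,0]<-90)&(S[...,0]>-260)&(P[...,2]>.03)&(P[...,2]<.12)
print('panel front', np.percentile(S[m][:,0],[0,2,5,50]),m.sum())
"
```

```text
t 7.725 scan xy z -29.938375671198248 -0.258275042550121 89.04282007448097 F [-13.5764   2.7064  34.1051] w 0.04162004365808906
shift mm [  0.6116  -0.5239 -40.9539] rot deg [ 0.053  -0.4946 -0.0146]
panel front [-203.0382 -201.9604 -200.0718 -140.0131] 731
```

View pics/s5.png

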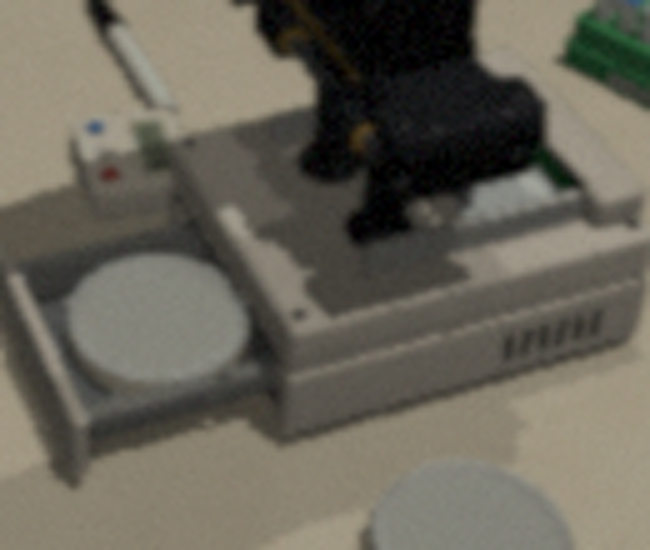

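View pics/w5.png

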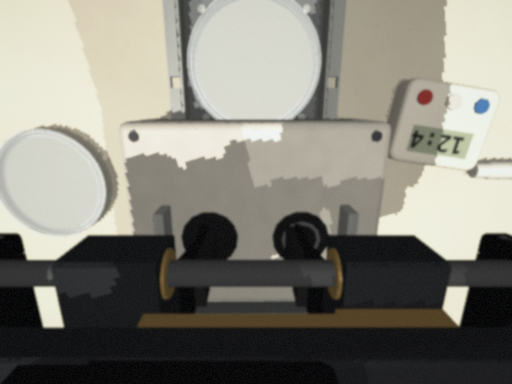

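The drawer is almost out (panel at -203 mm) and may still be moving. I'll keep holding.

Emit:
apply_moves([
  {"xyz": [0, -0.3, 2.2], "rotation": [0, -0.2, 0], "grip": 134},
  {"xyz": [0, -0.3, 2.2], "rotation": [0, -0.2, 0], "grip": 134},
  {"xyz": [0, -0.3, 2.2], "rotation": [0, -0.2, 0], "grip": 134},
  {"xyz": [0, -0.3, 2.2], "rotation": [0, -0.2, 0], "grip": 134},
  {"xyz": [0, -0.3, 2.2], "rotation": [0, -0.2, 0], "grip": 134},
])

```text
time: 8.5
ee_pos: [0.5417, -0.0704, 0.089]
eef_rot: [0.799, 0.602, 0.003, -0.002]
ft_force: [-12.6, 2.2, 32.5]
width: 0.0415
```

Emit:
apply_moves([
  {"xyz": [0, -0.3, 2.2], "rotation": [0, -0.2, 0], "grip": 134},
  {"xyz": [0, -0.3, 2.2], "rotation": [0, -0.2, 0], "grip": 134},
  {"xyz": [0, -0.3, 2.2], "rotation": [0, -0.2, 0], "grip": 134},
  {"xyz": [0, -0.3, 2.2], "rotation": [0, -0.2, 0], "grip": 134},
  {"xyz": [0, -0.3, 2.2], "rotation": [0, -0.2, 0], "grip": 134},
])

```text
time: 9.12
ee_pos: [0.5417, -0.0704, 0.0889]
eef_rot: [0.799, 0.601, 0.002, -0.001]
ft_force: [-13.6, 1.6, 32.7]
width: 0.0415
```

```bash
cat > d.py <<'E'
from h import *
def panel(k=''):
    c=cam('top');P=c['P'];R=np.array([[np.cos(YAW),-np.sin(YAW)],[np.sin(YAW),np.cos(YAW)]])
    S=(P[...,:2]-C)@R*1e3
    m=(abs(S[...,1])<60)&(S[...,0]<-90)&(S[...,0]>-260)&(P[...,2]>.03)&(P[...,2]<.12)
    print('panel front', np.percentile(S[m][:,0],[0,2,5,50]),m.sum())
    d=(S[...,0]<-105)&(S[...,0]>-205)&(abs(S[...,1])<52)&(P[...,2]>.036)&(P[...,2]<.075)
    return c,S
E
python3 -c "
from d import *
go(-30.5,0,130)
panel()
c=cam('scene');cv2.imwrite('pics/s6.png',cv2.resize(c['img'][180:290,215:345],None,fx=5,fy=5,interpolation=cv2.INTER_CUBIC))
"
```

```text
t 9.125 scan xy z -29.94075871579627 -0.2313991587734998 88.94273960720449 F [-13.5574   1.5896  32.6703] w 0.041475845225484906
shift mm [  0.4025  -0.5234 -41.0564] rot deg [ 0.0504 -0.2395 -0.0578]
panel front [-217.9506 -216.7659 -214.858  -153.018 ] 778
```

View pics/s6.png

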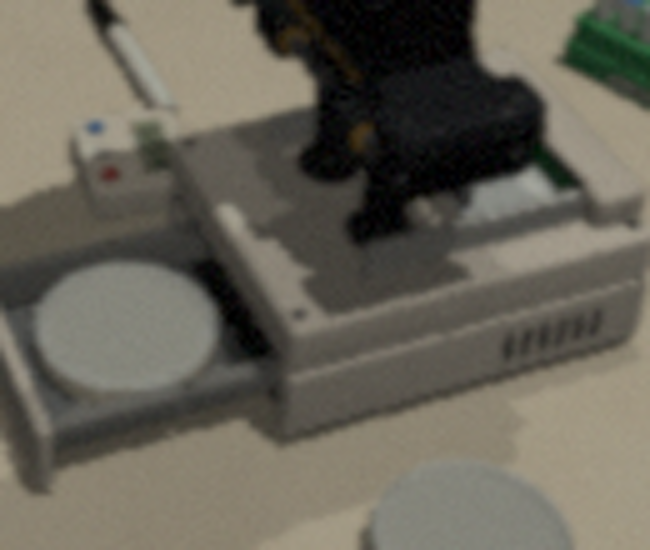

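Now -218 mm. I'll hold on until it stops changing.

Emit:
apply_moves([
  {"xyz": [0, -0.3, 2.2], "rotation": [0, -0.2, 0], "grip": 134},
  {"xyz": [0, -0.3, 2.2], "rotation": [0, -0.2, 0], "grip": 134},
  {"xyz": [0, -0.3, 2.2], "rotation": [0, -0.2, 0], "grip": 134},
  {"xyz": [0, -0.3, 2.2], "rotation": [0, -0.2, 0], "grip": 134},
  {"xyz": [0, -0.3, 2.2], "rotation": [0, -0.2, 0], "grip": 134},
])

```text
time: 9.85
ee_pos: [0.5417, -0.0704, 0.089]
eef_rot: [0.799, 0.601, 0.001, -0.0]
ft_force: [-14.1, 1.7, 32.7]
width: 0.0412
```

Emit:
apply_moves([
  {"xyz": [0, -0.3, 2.2], "rotation": [0, -0.1, 0], "grip": 134},
  {"xyz": [0, -0.3, 2.2], "rotation": [0, -0.1, 0], "grip": 134},
  {"xyz": [0, -0.3, 2.2], "rotation": [0, -0.1, 0], "grip": 134},
  {"xyz": [0, -0.3, 2.2], "rotation": [0, -0.1, 0], "grip": 134},
  {"xyz": [0, -0.3, 2.2], "rotation": [0, -0.1, 0], "grip": 134},
])

```text
time: 10.48
ee_pos: [0.5417, -0.0704, 0.089]
eef_rot: [0.799, 0.601, 0.001, -0.0]
ft_force: [-12.9, 1.5, 33.3]
width: 0.0414
```

```bash
python3 -c "
from d import *
go(-30.5,0,130)
panel()
"
```

```text
t 10.475 scan xy z -29.894840477035128 -0.21088360154362373 88.96911599506035 F [-12.9444   1.5023  33.3026] w 0.04137727131309832
shift mm [  0.2795  -0.567  -41.031 ] rot deg [ 0.054  -0.0974 -0.1053]
panel front [-217.9499 -216.8074 -214.6591 -151.955 ] 762
```

The reading hasn't changed, so the drawer is at its stop. Next: release straight up.

Emit:
apply_moves([
  {"xyz": [0, -1, -10], "rotation": [0, 0, 0], "grip": 134},
  {"xyz": [0, -1, -30], "rotation": [0, 0, 0], "grip": 134},
  {"xyz": [0, -1, -70], "rotation": [0, 0, 0], "grip": 134},
  {"xyz": [0, -1, -120], "rotation": [0, 0, 0], "grip": 134},
  {"xyz": [0, -1, -140], "rotation": [0, 0, 0], "grip": 134},
])

```text
time: 11.15
ee_pos: [0.5414, -0.0705, 0.2313]
eef_rot: [0.799, 0.601, 0.002, 0.001]
ft_force: [0.3, 0.2, -0.0]
width: 0.0414
```

Emit:
apply_moves([
  {"xyz": [150, -60, -30], "rotation": [0, 0, 0], "grip": 134},
  {"xyz": [150, -60, -30], "rotation": [0, 0, 0], "grip": 134},
  {"xyz": [200, -60, -30], "rotation": [0, 0, 0], "grip": 134},
  {"xyz": [200, -60, -30], "rotation": [0, 0, 0], "grip": 134},
  {"xyz": [200, -60, -30], "rotation": [0, 0, 0], "grip": 134},
])

```text
time: 11.78
ee_pos: [0.5388, 0.1407, 0.2608]
eef_rot: [0.798, 0.603, 0.002, 0.0]
ft_force: [0.2, -0.9, -0.2]
width: 0.0414
```

Emit:
apply_moves([
  {"xyz": [0, 0, 0], "rotation": [0, 0, 0], "grip": 134},
  {"xyz": [0, 0, 0], "rotation": [0, 0, 0], "grip": 134},
  {"xyz": [0, 0, 0], "rotation": [0, 0, 0], "grip": 134},
])

```text
time: 12.15
ee_pos: [0.5388, 0.1397, 0.2608]
eef_rot: [0.798, 0.602, 0.002, 0.0]
ft_force: [-0.6, -0.3, -0.3]
width: 0.0413
```

```bash
python3 -c "
from d import *
status()
c,S=panel()
P=c['P']
for k in [28,-28]:
    m=np.hypot(S[...,0]+30,S[...,1]-k)<8; print('key z',np.nanmedian(P[m][:,2]))
m=(abs(S[...,1])<35)&(S[...,0]>-15)&(S[...,0]<25)&(P[...,2]>.1)&(P[...,2]<.112); print('rib x',np.percentile(S[m][:,0],[2,50,98]) if m.any() else None)
cv2.imwrite('pics/t7.png',cv2.resize(c['img'][120:240,210:400],None,fx=4,fy=4,interpolation=cv2.INTER_CUBIC))
c=cam('scene');cv2.imwrite('pics/s7.png',cv2.resize(c['img'][170:310,205:365],None,fx=4,fy=4,interpolation=cv2.INTER_CUBIC))
"
```

```text
t 12.15 scan xy z -90.55121345208033 200.9584750015646 260.78841603291124 F [-0.5699 -0.2798 -0.3   ] w 0.04128947936993314
panel front [-217.949  -215.7146 -212.6243 -143.4391] 963
key z 0.08735315626246187
key z 0.08798179391909322
rib x [ 4.2202  7.8858 12.8461]
```

View pics/s7.png

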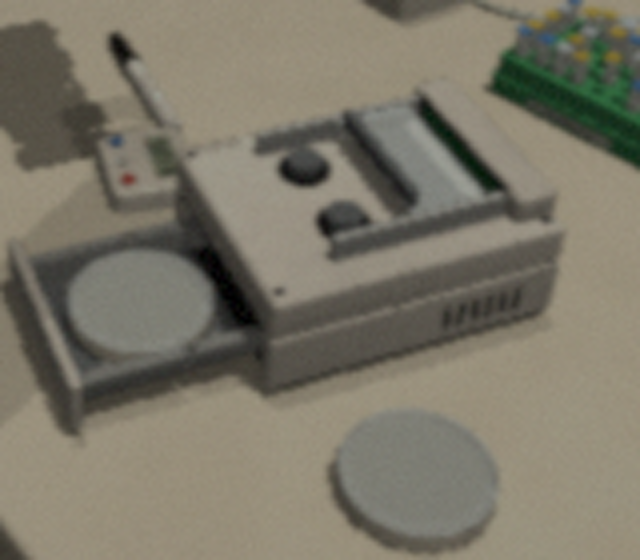

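View pics/t7.png

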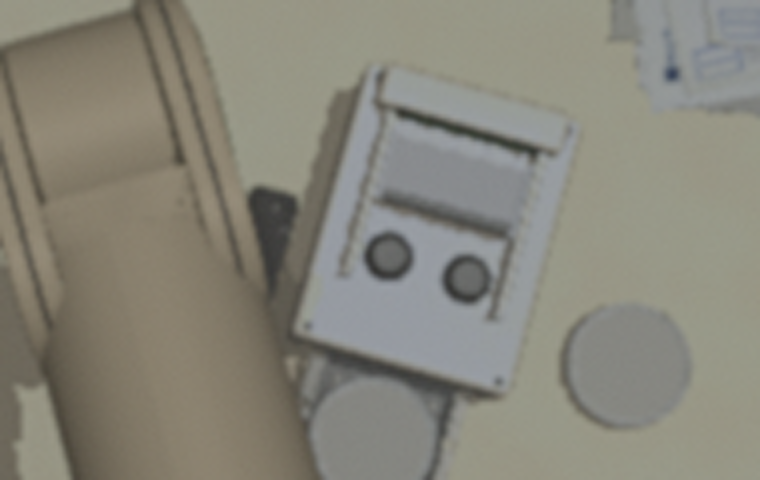

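Both views show the keys up (at 87–88 mm), the guard back (rib front at +4 mm), the drawer out with the dish flat in it, the bystanders in place and the arm clear. Handing in.

```bash
python3 -c "
from bench import r
print(r.close_job())"
```

```text
the job is handed in; nothing more can be done
None
```

The drawer is out with the dish in it. I pushed the guard back to its stop and pressed both keys down together with one fingertip on each. I held them at about 33 N for some 5.5 s until the drawer stopped moving, then released straight up and moved the arm aside. The job is handed in at about 12 s; it gave no verdict.

Last checks before handing in:
- **Drawer:** its front panel stood at -218 mm in the scanner's frame, the same in three readings over 3 s. I didn't measure the panel shut, so the 110 mm travel is inferred from it having stopped.
- **Keys:** both up, with tops at 87.4 and 88.0 mm against the nominal 88 mm.
- **Guard:** the front of its rib was at about +4 mm, which is its back stop.
- **Dish and bystanders:** by eye, the dish lies flat in its nest, and the spare dish, timer and marker look where they were. I didn't measure their positions.
- **Contact:** force on the tool was close to zero (under 1 N).

One thing was off: the first press reached 59 N, more than I intended but under the 120 N wrist limit. I eased it straight away.

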